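# Hold a blade gauge in the checking slot

## Task

On the checking station, first turn the clamp knob a quarter turn counter-clockwise so that its dog swings clear of the shutter, then slide the shutter fully open by its post. After that take the flat-bladed gauge (the one with the rectangular handle) out of the stand, lower its blade through the uncovered slot until about 40 mm of the blade is below the station's top plate, and finish while still holding it upright there: do not let go, do not rest its handle on the plate, and do not press it hard against the slot. Leave the round gauges in the stand and the other things on the table where they are.

Things in the scene. Friction and masses are not known exactly. Their poses are not given: they have to be found in the camera images.
- station: fixed checking station, a grey top plate 165 x 200 mm, 8 mm thick, top face 95 mm above the table, on two dark side walls (at the -y and +y ends). Origin on the table straight below the slot's centre; z up. In its own axes the plate spans x -75 to +90 mm and y -75 to +125 mm; the slot runs along its x, the shutter opens along its +y. From the plate's top 87 mm is free down to the base, so the blade cannot bottom.
- slot (a point): centre of the slot's mouth at the plate's top face, axes as the station. The slot is 44 mm long (station x) by 10 mm wide (station y), through the 8 mm plate, edges chamfered 1 mm; 2 mm wider than the blade is thick.
- knob (a joint): angle of the clamp knob, rad, growing counter-clockwise seen from above; stops at -0.25 and 1.65; friction 0.06 N m, stays where left. Near 0 (-0.2 to 0.2) the dog under it points to station -y and blocks the shutter; from 1.1 it is clear, 1.57 is the quarter turn.
- knob_grip (a point): grip point on the clamp knob's axis, 30 mm above the plate (station x +15, y +79.5 mm). The black grip is an upright bar 12 mm thick, 44 mm long and 32 mm high, from 12 to 44 mm above the plate; the bar's length lies along this point's y axis, its thickness along x (the point turns with the knob). Below it a steel dog reaches 60 mm from the axis along the point's -y, its top 6.5 mm above the plate.
- shutter (a joint): travel of the shutter, m: 0 closed over the slot, 0.046 fully open at its stop, along station +y; friction about 2 N, stays where left. Jammed by the dog until the knob is turned.
- shutter_post (a point): grip point of the shutter's post: an upright steel pin 12 mm in diameter, from 4.5 to 44.5 mm above the plate; this point on its axis 30 mm above the plate, moves with the shutter (closed: 50 mm to station -x of the slot's centre). The shutter is a steel plate 92 x 34 mm, 4 mm thick, lying on the top plate.
- stand: fixed grey gauge stand, plate 90 x 230 mm, top 85 mm above the table; three alike openings 43 x 13 mm (long side along its x) at y -75, 0, +75 mm. Origin on the table below its centre, z up.
- gauge_handle (a point): centre of the handle of the flat-bladed gauge, which hangs in one of the stand's openings by its handle. Aluminium handle 50 mm (gauge x) x 22 mm (gauge y) x 38 mm high; this point is 19 mm above its underside. Below the handle hangs a steel blade 40 mm (x) x 8 mm (y), 60 mm long, its foot rounded. About 0.25 kg; the gauge is symmetric, so half a turn makes no difference.
- gauge_foot (a point): middle of the lower end of the gauge's blade, 60 mm below the handle's underside and 79 mm below the handle's centre.
- gauge: the flat-bladed gauge as a whole, origin at the centre of the handle's underside (blade below, handle above), axes as above, z up.
- plug_a_handle (a point): round plug gauge in the stand, handle centre; round handle 25 mm in diameter, 38 mm high. Leave alone.
- plug_b_handle (a point): the other round plug gauge in the stand, alike. Leave alone.
- ring_gauge: steel ring, 60 mm outer diameter, 20 mm high, lying on the table; origin under its centre. Leave alone.
- block: steel block 50 x 75 x 25 mm on the table, origin under its centre. Leave alone.
- jack: small dark steel rest, foot 44 mm in diameter, 45 mm high, origin under its centre. Leave alone.
- jar: white jar 60 mm in diameter, 80 mm high, origin under its centre. Leave alone.
- driver_grip (a point): screwdriver lying at the far edge, point on its handle. Leave alone.

How it is judged:
By the outcome, as a careful person would: the job done as asked, in the order asked, and still so for the second after the job is handed in, while the arm keeps its last pose, push and grip.
It also fails if it takes over 67 s, if anything falls off the work surface, if the arm or the gripper's body presses on something with over 40 N, if the wrist force passes 120 N, or if a joint passes its speed limit or range.

## Robot

A 6-joint arm with a two-finger parallel gripper is mounted at the origin on the work surface. World frame = base frame: x ahead of the robot, y to its left, z up, the work surface at z = 0. Lengths are in mm, angles in rad, forces in N, time in s.
With the tool pointing down it reaches from about 225 to 725 mm from the base axis. Payload 3.1 kg.
Tool frame: the origin (TCP) lies midway between the tips of the shut fingers; the grasp point (between the pads) lies 19 mm behind it; z points along the fingers, y is the line along which they close (so a half turn about z gives the same grasp; the last joint's range is limited). The gripper opens to 85 mm and grips with 20 to 120 N. Pads are 22 mm wide; open, the fingers measure 114 mm over their backs; the gripper's body (76 mm by 85 mm) begins 54 mm behind the grasp point. The pads swing forward as they close: fully open they stand 13 mm farther back than shut.
Start: joints at [-1.477, 0.048, 0.099, 1.622, 0, 1.443], TCP at [115.478, -512.135, 231.312] pointing down, gripper open.
Joint ranges: [-2.91, 2.91], [-0.99, 1.94], [-1.21, 1.42], [-2.12, 2.29], [-1.49, 1.47], [-3.14, 3.14]. Speed limits (rad/s): [2.79, 2.79, 3.14, 3.14, 3.14, 3.14].

## Interface

Orientations are given as a unit quaternion [x, y, z, w].
In Python, from plant import robot gives the robot as it stands.
- The arm moves only by the tool play_rows, never from a script. Its argument "plan" is a list of rows, each a list of 4 numbers: the shift along the tool's x, y, z in mm, then the turn about the tool's z in degrees. A call has exactly 8 rows; each row shifts and turns the commanded pose from where the row before left it, along the tool's axes as they then stand; what a row does not reach is not made up. A row lasts 1/12 s, in which the tool goes at most 41.7 mm and 7.16 degrees, less where a joint would pass 70% of its speed; a pose out of reach is approached as far as the arm can. A call with a gripper value outside its range is refused whole. "jaw" is the finger opening in mm, from 0 to 85.4, set as the call begins (left out, the last holds). The fingers move at their own pace and stop on an object; "force" is the grip in N (left out, the last holds). Time passes only in rows, so rows that do not move let the fingers close, or fill a call up. It gives the time, the measured TCP pose, the force, the opening and the grip force at its end, in the units of the state.
- robot.get_state(): the state, without advancing time (a new reading comes with each control period).
- robot.snapshot(name): name is "side" or "top"; returns a dict with "image" (420x560x3 uint8, red, green, blue), "K" (3x3 intrinsics, pixels), "rvec" (rotation vector, rad) and "tvec" (3), from world to camera coordinates, as OpenCV has them. Camera axes: x right, y down, z forward; pixel columns grow to the right and rows downward; lengths in mm; the calibration is good to about 2 mm. A picture is of the moment at which its call begins. There is no depth.
- robot.sign_off(): hands the job in; it is judged then, once.
Trained networks look in a picture, given as the dict that the camera call returned (one of the last four; its "shot" number tells which), for a name from the list of things; names that differ only in an ending like _2 or _b are one class to them, and where a whole thing is asked for, a point or a joint stands for the part that bears it (a point fixed in the world has none). Each returns a list of dicts, best first, with "p" (0 to 1); they miss things now and then, are a little off and sometimes report something else, mostly with a low value. They report only what shows in the picture. A call takes as long as a camera call.
- robot.regions_of(picture, query): "region" (420x560 bool, what is visible of it).
- robot.landmark_of(picture, query): "point" ([x, y, z] in mm, in the coordinates of the camera as it stood for that picture, good to about 4 mm: a listed point, or the origin of a listed thing).
The state is a dict: "time_s": time; "q": joint angles; "joint_vel": joint speeds; "joint_torque": joint torques, N m; "tool_pos": TCP position; "tool_rot": TCP orientation; "force": force on the tool from outside, world axes, zero at the start; "ft_torque": the same for the moment, N m; "grip_width": finger opening in mm; "grip_force": force on a finger pad.
Only numpy, scipy, OpenCV 4.12 (cv2) and the standard library are available. Lean on these libraries where they do the work, as an engineer would, in place of code of your own. Each camera call takes 0.05 s, during which the arm holds its last target. There are 200 camera calls.

## Working session

There is one attempt and no reset: what is moved stays moved. The work goes in short steps, Python scripts to look and compute and a tool call to move; the robot and the scene stay as the last step left them, time stands still between calls to the robot, and variables do not carry over. Pictures are saved under pics/ and viewed, at most 10 in all, crops included, and the job is handed in when it is done.

Besides the shell and the picture viewer there is one more tool, called after ">>>" as name([rows], argument=value, ...), one row to a line, values as JSON. play_rows: Moves the arm, as the interface text tells. Its arguments: {"type":"object","properties":{"plan":{"type":"array"},"jaw":{"type":"number"},"force":{"type":"number"}},"required":["plan"]}

```bash
mkdir -p pics; ls
cat > h.py <<'E'
import numpy as np, cv2
from scipy.spatial.transform import Rotation as R
from plant import robot
def w2c(s): return R.from_rotvec(np.ravel(s["rvec"])).as_matrix(), np.ravel(s["tvec"])
def c2w(s,p):
    M,t=w2c(s); return M.T@(np.asarray(p)-t)
def proj(s,P):
    M,t=w2c(s); c=M@np.asarray(P,float)+t; u=s["K"]@c; return u[:2]/u[2]
def ray(s,uv,z):
    M,t=w2c(s); d=M.T@np.linalg.solve(s["K"],[uv[0],uv[1],1]); o=-M.T@t
    return o+d*(z-o[2])/d[2]
def tri(s1,u1,s2,u2):
    Ps=[s["K"]@np.c_[w2c(s)] for s in (s1,s2)]
    X=cv2.triangulatePoints(Ps[0],Ps[1],np.array(u1,float).reshape(2,1),np.array(u2,float).reshape(2,1)).ravel()
    return X[:3]/X[3]
def save(s,n): cv2.imwrite("pics/"+n,cv2.cvtColor(s["image"],cv2.COLOR_RGB2BGR))
E
python3 - <<'E'
from h import *
st=robot.get_state(); print(st["tool_pos"],st["tool_rot"],st["force"],st["grip_width"])
S={n:robot.snapshot(n) for n in("side","top")}
for n,s in S.items():
    save(s,n+"0.png"); M,t=w2c(s); print(n,"cam",(-M.T@t).round(),s["K"][0,0])
Q=["station","slot","knob_grip","shutter_post","stand","gauge_handle","gauge_foot","plug_a_handle","ring_gauge","block","jack","jar","driver_grip"]
for q in Q:
    L={}
    for n,s in S.items():
        L[n]=robot.landmark_of(s,q)
        print(q,n,[(round(d["p"],2),c2w(s,d["point"]).round(1).tolist(),proj(s,c2w(s,d["point"])).round().tolist()) for d in L[n][:3]])
    if L["side"] and L["top"]:
        a,b=[proj(S[n],c2w(S[n],L[n][0]["point"])) for n in("side","top")]
        print("   tri",tri(S["side"],a,S["top"],b).round(1))
E
```

```text
pics
[ 115.41946507 -511.5194987   230.12444134] [ 9.93856590e-01  1.10669359e-01  1.34608963e-05 -1.17065798e-03] [-0.091244   -0.51031034 -0.39120789] 85.11786570528344
side cam [ 358. -652.  673.] 396.06172509298494
top cam [ 493.   30. 1249.] 509.4666664581916
station side [(0.88, [560.6, 119.9, 3.8], [248.0, 216.0])]
station top [(0.96, [560.4, 121.6, -0.3], [241.0, 217.0]), (0.72, [511.1, -227.4, 3.4], [383.0, 234.0])]
   tri [560.5 121.4   2.5]
slot side [(0.73, [557.8, 125.2, 94.2], [245.0, 187.0])]
slot top [(0.96, [562.7, 125.2, 92.5], [236.0, 214.0]), (0.53, [510.6, -155.0, 103.9], [360.0, 234.0])]
   tri [560.9 125.5  93.6]
knob_grip side [(0.86, [558.2, 202.0, 124.9], [237.0, 161.0])]
knob_grip top [(0.53, [555.9, 203.0, 124.9], [199.0, 216.0]), (0.32, [748.4, -239.9, -1.1], [385.0, 139.0]), (0.16, [509.7, -230.8, 104.3], [394.0, 234.0])]
   tri [556.9 202.9 124.5]
shutter_post side [(0.71, [516.2, 111.5, 121.8], [230.0, 184.0]), (0.21, [558.5, 119.0, 93.9], [246.0, 188.0])]
shutter_post top [(0.89, [515.5, 112.7, 119.8], [241.0, 234.0])]
   tri [515.8 112.5 121. ]
stand
[... 786 characters left out ...]
-3.8]
block side [(0.95, [725.5, -110.2, -0.3], [345.0, 262.0]), (0.5, [398.6, 323.3, -0.2], [175.0, 186.0])]
block top [(0.81, [721.7, -103.2, 1.1], [330.0, 150.0]), (0.2, [510.5, -153.3, 100.1], [359.0, 234.0])]
   tri [ 725.1 -104.8   -6.3]
jack side [(0.48, [398.9, 323.0, -0.0], [175.0, 186.0]), (0.47, [801.5, 179.5, 14.3], [323.0, 182.0])]
jack top [(0.74, [397.8, 324.1, -1.0], [158.0, 285.0])]
   tri [398.3 323.9  -0.6]
jar side [(0.82, [752.0, -237.7, 0.6], [385.0, 301.0])]
jar top [(0.68, [745.2, -237.7, -0.5], [384.0, 140.0]), (0.47, [394.9, 325.6, -2.2], [157.0, 286.0])]
   tri [ 746.9 -238.1    2.4]
driver_grip side [(0.74, [801.9, 176.2, 16.2], [323.0, 182.0])]
driver_grip top []
```

View pics/top0.png

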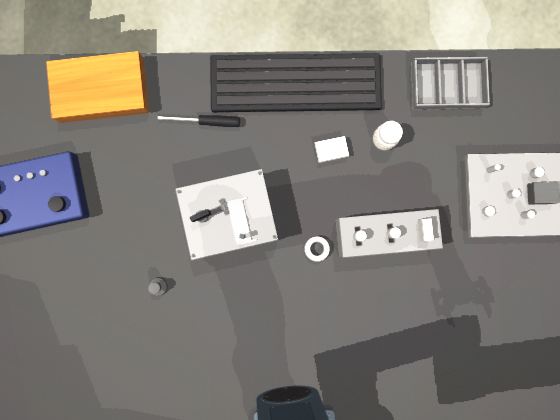

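View pics/side0.png

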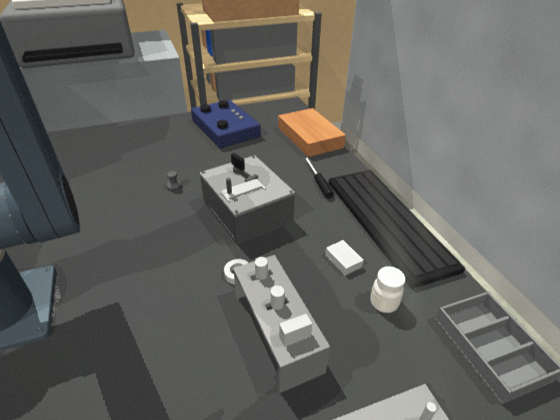

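The top view shows the station at about (225,215), rotated about 14°, with the black knob bar from (191,218) to (213,210) and the post at (243,237). The stand spans (340–440, 233), with the flat gauge at its right end (428,230). The network points agree with the text's heights (slot about 94, knob and post about 122–125, handle about 104). Next I'll get the yaws.

Run:
```python
from h import *
s=robot.snapshot("top"); im=s["image"]; g=cv2.cvtColor(im,cv2.COLOR_RGB2GRAY)
def rect(mask,z,name):
    c=max(cv2.findContours(mask.astype(np.uint8),cv2.RETR_EXTERNAL,cv2.CHAIN_APPROX_NONE)[0],key=cv2.contourArea)[:,0]
    W=np.array([ray(s,p,z)[:2] for p in c],np.float32)
    (cx,cy),(w,h),a=cv2.minAreaRect(W); print(name,np.round([cx,cy,w,h,a],1))
def box(m,x0,x1,y0,y1):
    o=np.zeros_like(m); o[y0:y1,x0:x1]=m[y0:y1,x0:x1]; return o
print(g[180:260:8,170:290:8])
rect(cv2.morphologyEx(box(g>165,165,290,160,270).astype(np.uint8),cv2.MORPH_CLOSE,np.ones((25,25))),95,"plate 165x200")
rect(cv2.morphologyEx(box(g>140,330,450,200,262).astype(np.uint8),cv2.MORPH_CLOSE,np.ones((15,15))),85,"stand 90x230")
for q,z in(("station",95),("stand",85),("gauge",123),("knob_grip",139),("shutter_post",99)):
    for d in robot.regions_of(s,q)[:1]: print(d["p"],d["region"].sum()); rect(d["region"],z,q)
rect(box(g<60,185,218,200,228),139,"knob dark")
cr=np.hstack([cv2.resize(im[165:265,170:285],None,fx=4,fy=4,interpolation=cv2.INTER_CUBIC),cv2.resize(im[200:300,395:455],None,fx=4,fy=4,interpolation=cv2.INTER_CUBIC)])
save({"image":cr},"crop1.png")
```

```text
[[117 106 106 107 106 149 243 244 243 244 243 244  77  77  77]
 [119 237 243 244 243 231 232 231 244 244 243 243 146  65  66]
 [118 244 244 244 231 232 233 231 231 233 244 243 244  65  65]
 [120 140 243 232 232 233 232 154 254 254 243 243 244  66  65]
 [120 117 245 233  71  48 127 140 254 254 244 244 243  66  65]
 [119 120 245  40 127 222 233 232 254 254 231 231 231  66  67]
 [119 119 245 236 233 233 232 233 254 254 231 233 231 224  66]
 [119 120 211 245 234 234 233 233 242 144 180 232 231 141  66]
 [120 120 112 245 244 234 233 233 233 228 232 134  99  98 109]
 [118 119 119 245 245 233 233 116  98 101  97  99 108 112 120]]
plate 165x200 [563.  146.8 165.8 201.   12. ]
stand 90x230 [ 512.2 -226.6   91.4  231.8    3.8]
0.57 6401
station [562.1 146.6 166.5 201.8  12.1]
0.76 3362
stand [ 513.4 -223.7   91.4  241.5    3.9]
0.78 313
gauge [ 517.9 -297.    49.5   31.4    3.6]
0.68 338
knob_grip [561.1 179.   36.1  83.   28.9]
0.93 605
shutter_post [545.3 118.   91.3  34.1  12.1]
knob dark [554.  195.6  10.3  41.4  32.9]
```

View pics/crop1.png

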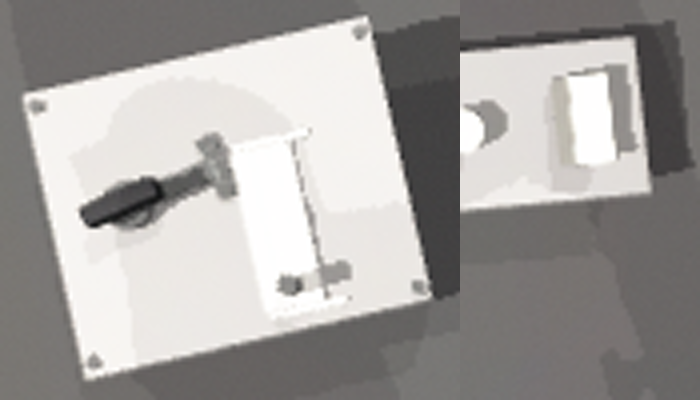

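```bash
cat >> h.py <<'E'
def pose():
    st=robot.get_state(); M=R.from_quat(st["tool_rot"]).as_matrix()
    return st,np.array(st["tool_pos"]),M
def to(x,y,z,psi):
    "tool-frame shift (current axes) to the TCP target, and turn in deg to heading psi (tool x, deg ccw)"
    st,p,M=pose(); h=np.degrees(np.arctan2(M[1,0],M[0,0])); d=M.T@(np.array([x,y,z])-p)
    t=-((psi-h+180)%360-180)
    print("t",round(st["time_s"],2),"p",p.round(1),"psi",round(h,1),"tilt",M[:2,2].round(3),"F",np.round(st["force"],1),"w",round(st["grip_width"],1),"gf",round(st["grip_force"],1),"q6",round(st["q"][5],2),"| shift",d.round(1),"turn",round(t,1))
O=np.array([560.9,120.8]); TH=12.0
def S2W(x,y,o=O,th=TH):
    c,s=np.cos(np.radians(th)),np.sin(np.radians(th)); return np.array([o[0]+c*x-s*y,o[1]+s*x+c*y])
E
python3 - <<'E'
from h import *
from scipy.optimize import minimize
s=robot.snapshot("top"); g=cv2.cvtColor(s["image"],cv2.COLOR_RGB2GRAY)
m=np.zeros(g.shape,bool); m[195:232,182:222]=g[195:232,182:222]<85
A=S2W(15,79.5); best=[]
for k in np.arange(-6,30,2):
  for dx in np.arange(-6,7,2):
    for dy in np.arange(-6,7,2):
      P=[proj(s,[*S2W(a,b,A+[dx,dy],TH+k),z]) for a in(-6,6) for b in(-22,22) for z in(107,139)]
      r=np.zeros(g.shape,np.uint8); cv2.fillConvexPoly(r,cv2.convexHull(np.round(np.array(P)*16).astype(np.int32)),1,shift=4)
      r=r>0; best.append(((r&m).sum()/(r|m).sum(),k,dx,dy))
best.sort(reverse=True); print(np.round(best[:8],2),A,m.sum())
for c in ("top","side"):
    print(robot.landmark_of(s,"knob")[:1] if c=="top" else "")
to(*A,231,102+12)
E
```

```text
[[ 0.72 10.   -2.    0.  ]
 [ 0.7  12.   -2.    0.  ]
 [ 0.69 14.    0.   -4.  ]
 [ 0.69  8.   -2.    0.  ]
 [ 0.69 12.   -2.   -2.  ]
 [ 0.68 18.   -2.    0.  ]
 [ 0.68 14.    0.   -2.  ]
 [ 0.68 14.   -2.    0.  ]] [559.04323459 201.68140962] 132Traceback (most recent call last):
  File "<stdin>", line 14, in <module>
ValueError: it knows: block, driver_grip, gauge, gauge_foot, gauge_handle, jack, jar, knob_grip, plug_a_handle, plug_b_handle, ring_gauge, shutter_post, slot, stand, station
```

>>> play_rows([
  [24.5, -24.9, 0, 0],
  [24.5, -24.9, 0, 0],
  [24.5, -24.9, 0, 0],
  [24.5, -24.9, 0, 0],
  [24.5, -24.9, 0, 0],
  [24.5, -24.9, 0, 0],
  [24.5, -24.9, 0, 0],
  [24.5, -24.9, 0, 0],
], jaw=60, force=40)

```text
time_s: 2.42
tool_pos: [263.4, -273.3, 231.5]
tool_rot: [0.994, 0.11, 0.0, 0.0]
force: [1.3, -0.3, 0.2]
grip_width: 59.7
grip_force: 0.0
```

>>> play_rows([
  [24.5, -24.9, 0, 0],
  [24.5, -24.9, 0, 0],
  [24.5, -24.9, 0, 0],
  [24.5, -24.9, 0, 0],
  [24.5, -24.9, 0, 0],
  [24.5, -24.9, 0, 0],
  [24.5, -24.9, 0, 0],
  [24.5, -24.9, 0, 0],
])

```text
time_s: 3.08
tool_pos: [410.9, -35.5, 231.6]
tool_rot: [0.994, 0.111, 0.0, 0.0]
force: [-0.3, -1.4, 0.2]
grip_width: 60.1
grip_force: 0.0
```

>>> play_rows([
  [24.5, -24.9, 0, 0],
  [24.5, -24.9, 0, 0],
  [24.5, -24.9, 0, 0],
  [24.5, -24.9, 0, 0],
  [24.5, -24.9, 0, 0],
  [24.5, -24.9, 0, 0],
  [24.5, -24.9, 0, 0],
  [24.5, -24.9, 0, 0],
])

```text
time_s: 3.75
tool_pos: [558.7, 199.6, 231.2]
tool_rot: [0.993, 0.114, -0.0, -0.001]
force: [0.8, -0.2, 0.3]
grip_width: 60.2
grip_force: 0.0
```

>>> play_rows([
  [0, 0, 0, -6.3],
  [0, 0, 0, -6.3],
  [0, 0, 0, -6.3],
  [0, 0, 0, -6.3],
  [0, 0, 0, -6.3],
  [0, 0, 0, -6.3],
  [0, 0, 0, -6.3],
  [0, 0, 0, -6.3],
])

```text
time_s: 4.42
tool_pos: [558.3, 197.5, 231.2]
tool_rot: [0.849, 0.528, 0.0, -0.001]
force: [-0.3, 0.2, -0.5]
grip_width: 60.1
grip_force: 0.0
```

>>> play_rows([
  [0, 0, 0, -6.3],
  [0, 0, 0, -6.3],
  [0, 0, 0, -6.3],
  [0, 0, 0, -6.3],
  [0, 0, 0, -6.3],
  [0, 0, 0, -6.3],
  [0, 0, 0, -6.3],
  [0, 0, 0, -6.3],
])

```text
time_s: 5.08
tool_pos: [558.3, 197.5, 231.2]
tool_rot: [0.544, 0.839, 0.001, -0.001]
force: [-0.0, 0.0, -0.9]
grip_width: 59.8
grip_force: 0.0
```

```bash
python3 -c "
from h import *
to(558,201.7,109,113)"
```

```text
t 5.08 p [558.3 197.5 231.2] psi 114.1 tilt [-0.001  0.002] F [-0.   0.  -0.9] w 59.8 gf 0.0 q6 1.38 | shift [  3.7   1.5 122.2] turn 1.1
```

>>> play_rows([
  [3.7, 1.5, 0, 1],
  [0, 0, 20, 0],
  [0, 0, 20, 0],
  [0, 0, 20, 0],
  [0, 0, 20, 0],
  [0, 0, 20, 0],
  [0, 0, 15, 0],
  [0, 0, 7, 0],
])

```text
time_s: 5.75
tool_pos: [556.3, 201.6, 106.2]
tool_rot: [0.555, 0.832, -0.001, -0.003]
force: [-0.6, -1.3, -0.3]
grip_width: 60.0
grip_force: 0.0
```

>>> play_rows([
  [0, 0, 0, 0],
  [0, 0, 0, 0],
  [0, 0, 0, 0],
  [0, 0, 0, 0],
  [0, 0, 0, 0],
  [0, 0, 0, 0],
  [0, 0, 0, 0],
  [0, 0, 0, 0],
], jaw=0, force=40)

```text
time_s: 6.42
tool_pos: [557.9, 201.5, 111.3]
tool_rot: [0.554, 0.833, 0.001, -0.001]
force: [-4.1, -1.9, 6.4]
grip_width: 11.3
grip_force: 41.8
```

```bash
python3 -c "
from h import *
to(558,201.7,109,113)
print(robot.get_state()['ft_torque'])"
```

```text
t 6.42 p [557.9 201.5 111.3] psi 112.8 tilt [0.    0.002] F [-4.1 -1.9  6.4] w 11.3 gf 41.8 q6 1.41 | shift [0.2 0.2 2.3] turn -0.2
[-0.36496862  1.01017712  0.02568355]
```

>>> play_rows([
  [0, 0, 0, -5],
  [0, 0, 0, -5],
  [0, 0, 0, -5],
  [0, 0, 0, -5],
  [0, 0, 0, -5],
  [0, 0, 0, -5],
  [0, 0, 0, -5],
  [0, 0, 0, -5],
])

```text
time_s: 7.08
tool_pos: [557.7, 201.3, 111.3]
tool_rot: [0.234, 0.972, 0.001, -0.0]
force: [-4.4, -3.0, 6.5]
grip_width: 11.1
grip_force: 41.9
```

>>> play_rows([
  [0, 0, 0, -5],
  [0, 0, 0, -5],
  [0, 0, 0, -5],
  [0, 0, 0, -5],
  [0, 0, 0, -5],
  [0, 0, 0, -5],
  [0, 0, 0, -5],
  [0, 0, 0, -4],
])

```text
time_s: 7.75
tool_pos: [557.7, 201.1, 111.2]
tool_rot: [-0.104, 0.995, 0.001, -0.0]
force: [-5.7, -2.7, 7.1]
grip_width: 11.3
grip_force: 41.9
```

>>> play_rows([
  [0, 0, 0, 0],
  [0, 0, 0, 0],
  [0, 0, 0, 0],
  [0, 0, 0, 0],
  [0, 0, 0, 0],
  [0, 0, 0, 0],
  [0, 0, 0, 0],
  [0, 0, 0, 0],
])

```text
time_s: 8.42
tool_pos: [557.7, 201.1, 111.3]
tool_rot: [-0.102, 0.995, 0.001, -0.0]
force: [-4.4, -2.7, 6.0]
grip_width: 11.2
grip_force: 41.9
```

```bash
python3 -c "
from h import *
to(*S2W(-50,0),170,192)
print(robot.get_state()['ft_torque'])"
```

```text
t 8.42 p [557.7 201.1 111.3] psi -168.2 tilt [-0.     0.001] F [-4.4 -2.7  6. ] w 11.2 gf 41.9 q6 0.03 | shift [ 63.2 -79.4 -58.8] turn -0.2
[-0.52827862  1.17118593  0.04758754]
```

>>> play_rows([
  [0, 0, 0, 0],
  [0, 0, 0, 0],
  [0, 0, 0, 0],
  [0, 0, -12, 0],
  [0, 0, -20, 0],
  [0, 0, -20, 0],
  [0, 0, -7, 0],
  [0, 0, 0, 0],
], jaw=45)

```text
time_s: 9.08
tool_pos: [560.2, 202.1, 171.9]
tool_rot: [-0.103, 0.995, 0.002, 0.003]
force: [0.1, -0.3, 0.2]
grip_width: 45.0
grip_force: 0.0
```

```bash
python3 -c "
from h import *
O2=np.array([559.9,120.3])
to(*S2W(-50,0,O2),170,192)
S={n:robot.snapshot(n) for n in('top','side')}
for q in('knob_grip','shutter_post'):
  for n,s in S.items(): print(q,n,[(round(d['p'],2),c2w(s,d['point']).round(1)) for d in robot.landmark_of(s,q)[:1]])
"
```

```text
t 9.08 p [560.2 202.1 171.9] psi -168.2 tilt [0.006 0.004] F [ 0.1 -0.3  0.2] w 45.0 gf 0.0 q6 0.03 | shift [ 67.  -80.2   1.3] turn -0.2
knob_grip top [(0.39, array([559.4, 202.7, 123. ]))]
knob_grip side [(0.54, array([559. , 202.9, 127.1]))]
shutter_post top [(0.69, array([516.3, 112. , 122.4]))]
shutter_post side [(0.73, array([512.9, 111.5, 124.2]))]
```

>>> play_rows([
  [13.2, -16, 0, 0],
  [13.2, -16, 0, 0],
  [13.2, -16, 0, 0],
  [13.2, -16, 0, 0],
  [13.2, -16, 0, 0],
  [0, 0, 0, 0],
  [0, 0, 0, 0],
  [0, 0, 0, 0],
])

```text
time_s: 10.05
tool_pos: [509.8, 110.1, 167.6]
tool_rot: [-0.102, 0.995, 0.001, -0.0]
force: [0.0, -0.1, 0.3]
grip_width: 44.7
grip_force: 0.0
```

```bash
python3 -c "
from h import *
to(512,110.5,108,192)
"
```

```text
t 10.05 p [509.8 110.1 167.6] psi -168.2 tilt [-0.001  0.003] F [ 0.  -0.1  0.3] w 44.7 gf 0.0 q6 -0.12 | shift [-2.3 -0.2 59.6] turn -0.2
```

>>> play_rows([
  [-2.2, 0, 15, 0],
  [0, 0, 15, 0],
  [0, 0, 15, 0],
  [0, 0, 10, 0],
  [0, 0, 4, 0],
  [0, 0, 0, 0],
  [0, 0, 0, 0],
  [0, 0, 0, 0],
])

```text
time_s: 10.72
tool_pos: [512.7, 110.6, 110.2]
tool_rot: [-0.103, 0.995, 0.001, 0.001]
force: [1.2, 0.2, 0.5]
grip_width: 45.1
grip_force: 0.0
```

>>> play_rows([
  [0, 0, 0, 0],
  [0, 0, 0, 0],
  [0, 0, 0, 0],
  [0, 0, 0, 0],
  [0, 0, 0, 0],
  [0, 0, 0, 0],
  [0, 0, 0, 0],
  [0, 0, 0, 0],
], jaw=0, force=40)

```text
time_s: 11.38
tool_pos: [512.5, 110.3, 110.0]
tool_rot: [-0.103, 0.995, 0.001, 0.001]
force: [-0.2, -0.3, 5.3]
grip_width: 10.8
grip_force: 39.0
```

```bash
python3 -c "
from h import *
st,p,M=pose()
to(*S2W(-50,46),108,192)
"
```

```text
t 11.38 p [512.5 110.3 110. ] psi -168.2 tilt [0.001 0.002] F [-0.2 -0.3  5.3] w 10.8 gf 39.0 q6 -0.12 | shift [ 0.6 46.2  2.1] turn -0.2
```

>>> play_rows([
  [0, 6, 0, 0],
  [0, 6, 0, 0],
  [0, 6, 0, 0],
  [0, 6, 0, 0],
  [0, 6, 0, 0],
  [0, 6, 0, 0],
  [0, 6, 0, 0],
  [0, 5, 0, 0],
])

```text
time_s: 12.05
tool_pos: [502.8, 155.5, 110.0]
tool_rot: [-0.102, 0.995, -0.0, 0.0]
force: [1.6, -13.0, 4.7]
grip_width: 10.6
grip_force: 39.5
```

>>> play_rows([
  [0, 1, 0, 0],
  [0, 1, 0, 0],
  [0, 0, 0, 0],
  [0, 0, 0, 0],
  [0, 0, 0, 0],
  [0, 0, 0, 0],
  [0, 0, 0, 0],
  [0, 0, 0, 0],
])

```text
time_s: 12.72
tool_pos: [502.9, 155.3, 110.0]
tool_rot: [-0.102, 0.995, -0.002, 0.001]
force: [0.3, -7.3, 5.4]
grip_width: 11.0
grip_force: 39.5
```

```bash
python3 -c "
from h import *
st,p,M=pose()
to(*S2W(-50,46),108,192); print(st['ft_torque'])
"
```

```text
t 12.72 p [502.9 155.3 110. ] psi -168.3 tilt [ 0.002 -0.004] F [ 0.3 -7.3  5.4] w 11.0 gf 39.5 q6 -0.03 | shift [0.4 0.2 2. ] turn -0.3
[-1.43048788 -0.04802574  0.05532872]
```

>>> play_rows([
  [0, -2, 0, 0],
  [0, 0, 0, 0],
  [0, 0, 0, 0],
  [0, 0, 0, 0],
  [0, 0, -10, 0],
  [0, 0, -20, 0],
  [0, 0, -20, 0],
  [0, 0, -20, 0],
], jaw=60)

```text
time_s: 13.38
tool_pos: [502.0, 156.5, 180.3]
tool_rot: [-0.103, 0.995, 0.001, -0.0]
force: [0.1, 0.3, 0.6]
grip_width: 59.9
grip_force: 0.0
```

```bash
python3 -c "
from h import *
to(518,-303,200,183.8)
"
```

```text
t 13.38 p [502.  156.5 180.3] psi -168.2 tilt [-0.001  0.003] F [0.1 0.3 0.6] w 59.9 gf 0.0 q6 -0.03 | shift [  78.3 -453.   -20.9] turn 8.0
```

>>> play_rows([
  [6.5, -37.7, -10, 0],
  [6.5, -37.7, -10, 0],
  [6.5, -37.7, 0, 0],
  [6.5, -37.7, 0, 0],
  [6.5, -37.7, 0, 0],
  [6.5, -37.7, 0, 0],
  [6.5, -37.7, 0, 0],
  [6.5, -37.7, 0, 0],
], jaw=75)

```text
time_s: 14.05
tool_pos: [513.0, -151.3, 199.4]
tool_rot: [-0.103, 0.995, 0.001, 0.0]
force: [0.2, 0.4, -0.4]
grip_width: 74.9
grip_force: 0.0
```

>>> play_rows([
  [6.5, -37.7, 0, 0],
  [6.5, -37.7, 0, 0],
  [6.5, -37.7, 0, 0],
  [6.5, -37.7, 0, 0],
  [0, 0, 0, 7],
  [0, 0, 0, 7],
  [0, 0, 0, 7],
  [0, 0, 0, 7],
])

```text
time_s: 14.72
tool_pos: [518.4, -302.9, 198.6]
tool_rot: [0.144, 0.99, 0.001, -0.0]
force: [-0.3, 0.3, -0.3]
grip_width: 74.9
grip_force: 0.0
```

>>> play_rows([
  [0, 0, 0, 7],
  [0, 0, 0, 7],
  [0, 0, 0, 7],
  [0, 0, 0, 7],
  [0, 0, 0, 7],
  [0, 0, 0, 7],
  [0, 0, 0, 7],
  [0, 0, 0, 7],
])

```text
time_s: 15.38
tool_pos: [518.6, -302.3, 198.8]
tool_rot: [0.592, 0.806, 0.001, -0.001]
force: [0.5, -0.1, 0.6]
grip_width: 74.9
grip_force: 0.0
```

>>> play_rows([
  [0, 0, 0, 7],
  [0, 0, 0, 7],
  [0, 0, 0, 0],
  [0, 0, 0, 0],
  [0, 0, 0, 0],
  [0, 0, 0, 0],
  [0, 0, 0, 0],
  [0, 0, 0, 0],
])

```text
time_s: 16.05
tool_pos: [518.3, -302.6, 198.2]
tool_rot: [0.683, 0.73, 0.001, -0.001]
force: [0.7, -0.2, -0.2]
grip_width: 75.1
grip_force: 0.0
```

Run:
```python
from h import *
to(518,-303,95,93.8)
s=robot.snapshot("top"); im=s["image"]
g=cv2.cvtColor(im,cv2.COLOR_RGB2GRAY)
for yy in (0,): print(proj(s,[*S2W(0,0),95]).round(1))
c=proj(s,[*S2W(0,0),95]).astype(int); sub=g[c[1]-14:c[1]+15,c[0]-10:c[0]+11]; print(sub)
t=robot.snapshot("side"); 
big=np.hstack([cv2.resize(im[165:265,170:285],None,fx=3,fy=3,interpolation=cv2.INTER_CUBIC),cv2.resize(t["image"][240:340,220:335],None,fx=3,fy=3,interpolation=cv2.INTER_CUBIC)])
save({"image":big},"c2.png")
for n,q in((s,"gauge_handle"),(t,"gauge_handle"),(s,"slot"),(t,"slot"),(s,"shutter_post")): print(q,[(round(d['p'],2),c2w(n,d['point']).round(1)) for d in robot.landmark_of(n,q)[:1]])
```

```text
t 16.05 p [ 518.3 -302.6  198.2] psi 93.8 tilt [-0.001  0.002] F [ 0.7 -0.2 -0.2] w 75.1 gf 0.0 q6 0.86 | shift [ -0.6  -0.3 103.2] turn 0.0
[237.8 214.3]
[[233 233 233 237 249 250 253 254 254 254 254 248 236 234 209 232 231 231
  227 226 233]
 [237 250 254 254 254 254 254 249 242 231 221 224 220 221 227 230 233 232
  233 232 232]
 [240 253 254 234 234 206 191 225 221 221 229 231 230 231 232 232 232 233
  233 232 232]
 [231 218 230 222 232 227 227 231 230 231 233 232 232 232 232 233 232 233
  233 233 233]
 [233 230 231 232 234 233 234 232 233 230 215 223 233 232 233 232 232 233
  233 233 232]
 [233 233 233 233 233 232 221 188 151 147 122 179 233 232 233 232 232 233
  233 233 233]
 [243 233 234 233 234 232 222 121  89  89  82 133 226 232 233 232 233 233
  233 233 233]
 [235 233 233 234 233 233 223 104  79  79  81 125 226 233 233 233 233 233
  233 233 233]
 [234 233 233 233 233 233 227 157  78  80  80 103 184 233 233 233 233 233
  233 233 233]
 [233 233 234 233 233 234 228 176  78  79  82  97 171 233 232 233 233 234
  233 233 233]
 [233 233 233 233 233 233 231 199  88  83  82  91 150 2
[... 1197 characters left out ...]
233 232 234 233 233 233 233 232 233 221 112 131 174 220 220 233 233
  234 233 232]
 [167 234 233 233 233 233 233 233 232 232 230 217 226 229 232 232 234 233
  234 233 233]
 [215 187 233 233 234 233 233 233 233 233 233 232 234 233 233 233 234 233
  233 232 233]
 [217 174 234 234 234 234 233 233 233 234 233 233 233 234 233 233 233 234
  233 233 233]
 [239 175 234 234 233 233 233 234 233 233 233 233 233 232 233 233 233 233
  233 233 233]]
gauge_handle [(0.73, array([ 519.9, -304.5,  100.7]))]
gauge_handle [(0.6, array([ 7.258e+02, -1.086e+02,  2.000e-01]))]
slot [(0.71, array([564. , 122.9,  97.2]))]
slot [(0.75, array([563.2, 119.9,   4. ]))]
shutter_post [(0.97, array([503.8, 156.8, 124.8]))]
```

View pics/c2.png

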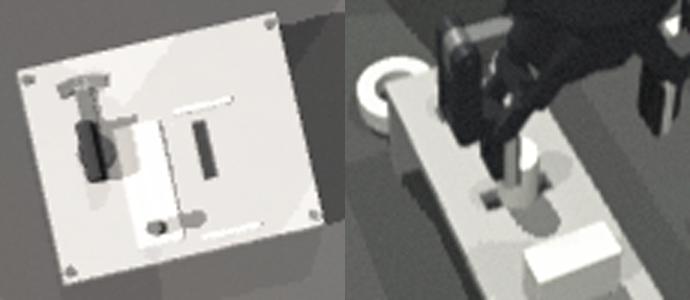

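>>> play_rows([
  [-0.6, 0, 20, 0],
  [0, 0, 20, 0],
  [0, 0, 20, 0],
  [0, 0, 20, 0],
  [0, 0, 14, 0],
  [0, 0, 8, 0],
  [0, 0, 3, 0],
  [0, 0, 0, 0],
])

```text
time_s: 17.07
tool_pos: [518.0, -302.7, 92.6]
tool_rot: [0.683, 0.73, 0.001, -0.002]
force: [0.2, -0.6, 0.1]
grip_width: 74.9
grip_force: 0.0
```

>>> play_rows([
  [0, 0, 0, 0],
  [0, 0, 0, 0],
  [0, 0, 0, 0],
  [0, 0, 0, 0],
  [0, 0, 0, 0],
  [0, 0, 0, 0],
  [0, 0, 0, 0],
  [0, 0, 0, 0],
], jaw=40, force=20)

```text
time_s: 17.73
tool_pos: [518.9, -303.7, 95.0]
tool_rot: [0.683, 0.73, 0.001, 0.0]
force: [-1.2, 0.6, 5.6]
grip_width: 49.5
grip_force: 22.6
```

Run:
```python
from h import *
to(518,-303,95,93.8)
```

```text
t 17.73 p [ 518.9 -303.7   95. ] psi 93.8 tilt [0.001 0.   ] F [-1.2  0.6  5.6] w 49.5 gf 22.6 q6 0.86 | shift [ 0.8 -0.9 -0. ] turn -0.0
```

>>> play_rows([
  [0, 0, 0, 0],
  [0, 0, 0, 0],
  [0, 0, 0, 0],
  [0, 0, 0, 0],
  [0, 0, -10, 0],
  [0, 0, -20, 0],
  [0, 0, -20, 0],
  [0, 0, 0, -6],
], jaw=75)

```text
time_s: 18.4
tool_pos: [520.5, -304.6, 148.8]
tool_rot: [0.644, 0.765, 0.001, 0.003]
force: [0.8, -0.1, 0.9]
grip_width: 75.0
grip_force: 0.0
```

>>> play_rows([
  [0, 0, 0, -7],
  [0, 0, 0, -7],
  [0, 0, 0, -7],
  [0, 0, 0, -7],
  [0, 0, 0, -7],
  [0, 0, 0, -7],
  [0, 0, 0, -7],
  [0, 0, 0, -7],
])

```text
time_s: 19.07
tool_pos: [518.5, -303.2, 143.9]
tool_rot: [0.207, 0.978, 0.001, -0.0]
force: [-0.2, 0.2, 0.0]
grip_width: 75.2
grip_force: 0.0
```

>>> play_rows([
  [0, 0, 0, -7],
  [0, 0, 0, -7],
  [0, 0, 0, -7],
  [0, 0, 0, -7],
  [0, 0, 0, 0],
  [0, 0, 0, 0],
  [0, 0, 0, 0],
  [0, 0, 0, 0],
], jaw=50)

```text
time_s: 19.73
tool_pos: [518.4, -303.1, 143.4]
tool_rot: [-0.032, 0.999, 0.001, -0.0]
force: [0.3, -0.4, -0.2]
grip_width: 49.9
grip_force: 0.0
```

Run:
```python
from h import *
to(518.8,-303,93,183.8)
```

```text
t 19.73 p [ 518.4 -303.1  143.4] psi -176.3 tilt [-0.     0.002] F [ 0.3 -0.4 -0.2] w 49.9 gf 0.0 q6 -0.71 | shift [-0.4 -0.  50.4] turn -0.1
```

>>> play_rows([
  [-0.4, 0, 15, 0],
  [0, 0, 15, 0],
  [0, 0, 12, 0],
  [0, 0, 6, 0],
  [0, 0, 2, 0],
  [0, 0, 0, 0],
  [0, 0, 0, 0],
  [0, 0, 0, 0],
])

```text
time_s: 20.4
tool_pos: [519.3, -303.4, 94.3]
tool_rot: [-0.033, 0.999, 0.001, 0.0]
force: [1.2, -0.6, 0.4]
grip_width: 50.1
grip_force: 0.0
```

>>> play_rows([
  [0, 0, 0, 0],
  [0, 0, 0, 0],
  [0, 0, 0, 0],
  [0, 0, 0, 0],
  [0, 0, 0, 0],
  [0, 0, 0, 0],
  [0, 0, 0, 0],
  [0, 0, 0, 0],
], jaw=10, force=60)

```text
time_s: 21.07
tool_pos: [519.1, -303.2, 94.1]
tool_rot: [-0.033, 0.999, 0.001, 0.0]
force: [-1.1, 0.8, 5.1]
grip_width: 20.7
grip_force: 59.8
```

Run:
```python
from h import *
to(518.8,-303,93,183.8)
```

```text
t 21.07 p [ 519.1 -303.2   94.1] psi -176.2 tilt [0.001 0.002] F [-1.1  0.8  5.1] w 20.7 gf 59.8 q6 -0.71 | shift [0.3 0.2 1.1] turn -0.0
```

>>> play_rows([
  [0, 0, -8, 0],
  [0, 0, -16, 0],
  [0, 0, -20, 0],
  [0, 0, -20, 0],
  [0, 0, -20, 0],
  [0, 0, -20, 0],
  [0, 0, -20, 0],
  [0, 0, -12, 0],
])

```text
time_s: 21.73
tool_pos: [518.8, -303.4, 230.5]
tool_rot: [-0.033, 0.999, 0.001, -0.0]
force: [-0.4, 0.1, -2.2]
grip_width: 21.0
grip_force: 58.9
```

Run:
```python
from h import *
to(560.4,120.5,230,192)
```

```text
t 21.73 p [ 518.8 -303.4  230.5] psi -176.2 tilt [-0.     0.002] F [-0.4  0.1 -2.2] w 21.0 gf 58.9 q6 -0.71 | shift [-69.3 420.3   1.3] turn -8.2
```

>>> play_rows([
  [-4.3, 26.3, 0, 0],
  [-4.3, 26.3, 0, 0],
  [-4.3, 26.3, 0, 0],
  [-4.3, 26.3, 0, 0],
  [-4.3, 26.3, 0, 0],
  [-4.3, 26.3, 0, 0],
  [-4.3, 26.3, 0, 0],
  [-4.3, 26.3, 0, 0],
])

```text
time_s: 22.4
tool_pos: [538.6, -89.7, 228.3]
tool_rot: [-0.033, 0.999, 0.002, -0.002]
force: [0.6, -0.1, -2.8]
grip_width: 21.2
grip_force: 59.3
```

>>> play_rows([
  [-4.3, 26.3, 0, 0],
  [-4.3, 26.3, 0, 0],
  [-4.3, 26.3, 0, 0],
  [-4.3, 26.3, 0, 0],
  [-4.3, 26.3, 0, 0],
  [-4.3, 26.3, 0, 0],
  [-4.3, 26.3, 0, 0],
  [-4.3, 26.3, 0, 0],
])

```text
time_s: 23.07
tool_pos: [559.1, 122.4, 228.8]
tool_rot: [-0.033, 0.999, 0.001, -0.002]
force: [-0.2, -0.4, -3.1]
grip_width: 21.2
grip_force: 59.3
```

>>> play_rows([
  [0, 0, 0, -4.1],
  [0, 0, 0, -4.1],
  [0, 0, 0, 0],
  [0, 0, 0, 0],
  [0, 0, 0, 0],
  [0, 0, 0, 0],
  [0, 0, 0, 0],
  [0, 0, 0, 0],
])

```text
time_s: 23.73
tool_pos: [559.8, 120.8, 230.1]
tool_rot: [-0.104, 0.995, 0.001, -0.0]
force: [-0.6, -0.0, -2.9]
grip_width: 20.9
grip_force: 59.5
```

Run:
```python
from h import *
to(560.4,120.5,170,192)
```

```text
t 23.73 p [559.8 120.8 230.1] psi -168.1 tilt [-0.001  0.002] F [-0.6 -0.  -2.9] w 20.9 gf 59.5 q6 -0.11 | shift [-0.6 -0.6 60.1] turn -0.1
```

>>> play_rows([
  [-0.6, -0.4, 12, 0],
  [0, 0, 15, 0],
  [0, 0, 15, 0],
  [0, 0, 12, 0],
  [0, 0, 5, 0],
  [0, 0, 1, 0],
  [0, 0, 0, 0],
  [0, 0, 0, 0],
])

```text
time_s: 24.4
tool_pos: [560.9, 121.1, 171.1]
tool_rot: [-0.104, 0.995, 0.001, 0.001]
force: [-0.3, -0.2, -1.8]
grip_width: 21.1
grip_force: 59.5
```

Run:
```python
from h import *
to(560.4,120.5,170,192)
t=robot.snapshot("side"); s=robot.snapshot("top")
st,p,M=pose(); f=proj(t,[560.4,120.5,101]); print("foot exp",f,"slot",proj(t,[*O,95]))
for n,q in((t,"gauge_foot"),(t,"gauge_handle"),(s,"gauge_handle"),(t,"slot")): print(q,[(round(d['p'],2),c2w(n,d['point']).round(1)) for d in robot.landmark_of(n,q)[:1]])
a=cv2.resize(t["image"][130:230,190:300],None,fx=5,fy=5,interpolation=cv2.INTER_CUBIC)
save({"image":a},"c3.png")
```

```text
t 24.4 p [560.9 121.1 171.1] psi -168.0 tilt [0.001 0.002] F [-0.3 -0.2 -1.8] w 21.1 gf 59.5 q6 -0.11 | shift [ 0.6 -0.4  1.1] turn -0.0
foot exp [246.74093185 185.37960752] slot [247.0045041  187.24461244]
gauge_foot [(0.91, array([565.7, 123. , 103.9]))]
gauge_handle [(0.84, array([564.4, 118.1, 179.8]))]
gauge_handle []
slot [(0.87, array([559.6, 121.8,  94.9]))]
```

View pics/c3.png

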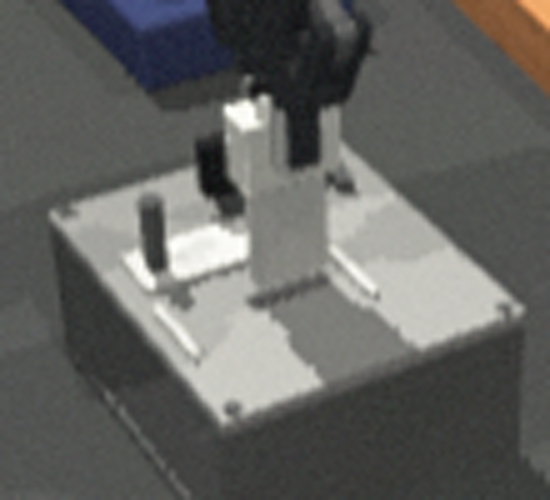

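>>> play_rows([
  [0.3, -0.4, 2, 0],
  [0, 0, 2, 0],
  [0, 0, 2, 0],
  [0, 0, 2, 0],
  [0, 0, 2, 0],
  [0, 0, 2, 0],
  [0, 0, 0, 0],
  [0, 0, 0, 0],
])

```text
time_s: 25.37
tool_pos: [560.0, 120.6, 157.8]
tool_rot: [-0.104, 0.995, 0.001, -0.0]
force: [-0.4, 0.4, -2.1]
grip_width: 21.3
grip_force: 59.5
```

Run:
```python
from h import *
to(560.4,120.5,124,192); print(pose()[0]["ft_torque"])
```

```text
t 25.37 p [560.  120.6 157.8] psi -168.0 tilt [-0.001  0.002] F [-0.4  0.4 -2.1] w 21.3 gf 59.5 q6 -0.12 | shift [-0.4 -0.3 33.8] turn -0.0
[-0.05186932  0.07714934  0.05157288]
```

>>> play_rows([
  [0, 0, 3, 0],
  [0, 0, 3, 0],
  [0, 0, 3, 0],
  [0, 0, 3, 0],
  [0, 0, 3, 0],
  [0, 0, 2, 0],
  [0, 0, 0, 0],
  [0, 0, 0, 0],
])

```text
time_s: 26.03
tool_pos: [560.0, 120.6, 140.9]
tool_rot: [-0.104, 0.995, 0.001, -0.0]
force: [0.6, -1.1, -2.1]
grip_width: 21.3
grip_force: 59.5
```

Run:
```python
from h import *
to(560.4,120.5,124,192); print(pose()[0]["ft_torque"])
```

```text
t 26.03 p [560.  120.6 140.9] psi -168.0 tilt [-0.001  0.002] F [ 0.6 -1.1 -2.1] w 21.3 gf 59.5 q6 -0.12 | shift [-0.4 -0.2 16.9] turn -0.0
[ 0.05128291 -0.00667613  0.01576274]
```

>>> play_rows([
  [0, 0, 3, 0],
  [0, 0, 3, 0],
  [0, 0, 3, 0],
  [0, 0, 3, 0],
  [0, 0, 3, 0],
  [0, 0, 2, 0],
  [0, 0, 0, 0],
  [0, 0, 0, 0],
])

```text
time_s: 26.7
tool_pos: [560.0, 120.7, 123.8]
tool_rot: [-0.104, 0.995, 0.001, -0.0]
force: [0.2, -0.7, -2.2]
grip_width: 21.0
grip_force: 59.5
```

>>> play_rows([
  [0, 0, 0, 0],
  [0, 0, 0, 0],
  [0, 0, 0, 0],
  [0, 0, 0, 0],
  [0, 0, 0, 0],
  [0, 0, 0, 0],
  [0, 0, 0, 0],
  [0, 0, 0, 0],
])

```text
time_s: 27.37
tool_pos: [560.2, 120.7, 124.2]
tool_rot: [-0.104, 0.995, 0.001, -0.0]
force: [0.6, 0.2, -2.8]
grip_width: 21.3
grip_force: 59.5
```

Run:
```python
from h import *
to(560.4,120.5,124,192); print(pose()[0]["ft_torque"])
t=robot.snapshot("side")
for z in(109,115,119): print(z,proj(t,[*S2W(0,-11),z]).round(1))
for q in("gauge_handle","gauge","shutter_post","knob_grip"): print(q,[(round(d['p'],2),c2w(t,d['point']).round(1)) for d in robot.landmark_of(t,q)[:1]])
save({"image":cv2.resize(t["image"][130:230,190:300],None,fx=5,fy=5,interpolation=cv2.INTER_CUBIC)},"c4.png")
```

```text
t 27.37 p [560.2 120.7 124.2] psi -168.0 tilt [-0.     0.002] F [ 0.6  0.2 -2.8] w 21.3 gf 59.5 q6 -0.12 | shift [-0.2 -0.2  0.2] turn -0.0
[-0.05720122  0.00555677  0.03580653]
109 [248.9 184.9]
115 [248.8 182.8]
119 [248.8 181.5]
gauge_handle [(0.7, array([562.7, 118.7, 133.4]))]
gauge [(0.64, array([560.3, 119.4, 118.6]))]
shutter_post [(0.74, array([507.4, 157.8, 122.1]))]
knob_grip [(0.54, array([560.6, 203.2, 125.6]))]
```

View pics/c4.png

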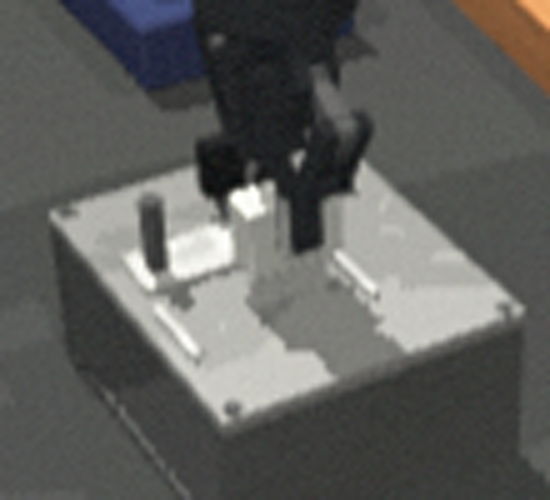

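The blade is through the slot. The handle's underside is about 20 mm above the plate, so about 40 mm of blade is below it. The side force is under 1 N and the tool is upright.

```bash
python3 -c "
from plant import robot
print(robot.sign_off())"
```

```text
the job is handed in; nothing more can be done
None
```

The job is handed in: I turned the knob a quarter turn, slid the shutter to its stop, and am holding the flat gauge upright in the slot with about 40 mm of blade below the plate and almost no side force, at 27 s on the robot's clock.

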